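# Close and latch the medicine box

### The job

Close up the medicine box on the kitchen table: first push its raised lid down until it is fully shut, then flip the lever latch on the side of the box over toward the lid so that it snaps into its locked position. Only push with the fingers: do not lift the box or shove it out of its place, and leave the bottles, the glass and the blood pressure monitor around it where they stand.

Things in the scene. Friction and masses are not known exactly. Their poses are not given: they have to be found in the camera images.
- med_box: White metal medicine box, loose on the table, about 2.5 kg, 240 mm (x) by 170 mm (y), walls 85 mm high. Origin: centre of its underside; z up, its axes within 0.5 rad of the world's. The lid is hinged along the top of the +y wall; the lever latch sits in the middle (x = 0) of the -y wall.
- lid_hinge (a point): Middle of the lid's hinge line, which runs along the box's x axis, fixed to the box at (0, 85, 86) mm in its frame.
- lid (a joint): Lid angle in rad: 0 = shut (lying flat on the box), grows as the -y edge rises, stop at 1.4. A white plate 244 x 174 x 9 mm; shut, its top is at z = 95 mm. It weighs 0.3 kg; stiff hinge (0.35 N m friction): it stays at any angle and needs 1 to 2 N at its free edge to be pushed down.
- lid_edge (a point): On the outer (upper) face of the lid, middle of its free edge, 174 mm from the hinge; moves with the lid.
- latch_pivot (a point): Middle of the lever's pivot axis (parallel to the box's x axis), fixed to the box at (0, -96, 100) mm in its frame, between two small steel cheeks that reach z = 108 mm.
- latch (a joint): Lever angle in rad: 0 = open (lever leans away from the box, out to -y, 0.5 rad from upright), 0.5 = upright, 1.81 = locked (lever lies over the lid, toward +y, 1.31 rad past upright). An over-centre spring throws it to one end stop or the other: dead centre is near 0.6 rad; it takes up to 0.09 N m to turn it over from the open side (about 3 N pushed 30 mm from the pivot), 0.15 N m to turn it back. It moves freely whether or not the lid is shut.
- latch_end (a point): Centre of the crossbar at the free end of the steel lever, 70 mm from the pivot; the crossbar is 36 mm long (along x) and 12 mm thick, the lever a strap 18 mm wide and 5 mm thick. Moves with the lever.
- pill_bottle: Bystander: small jar-shaped pill bottle, 44 mm across, 75 mm tall, near the latch side of the box. Origin: centre of its underside.
- water_bottle: Bystander: green glass bottle, 64 mm across, 200 mm tall, off the far corner on the latch side. Origin: centre of its underside.
- tumbler: Bystander: drinking glass, 72 mm across the rim, 100 mm tall, off the far corner on the hinge side of the box. Origin: centre of its underside.
- pressure_monitor: Bystander: white blood pressure monitor, 110 x 140 x 50 mm, beside the hinge side of the box. Origin: centre of its underside.

How it is judged (in metres and radians):
On the way, in this order (a step that is already met when the one before it is completed fails the run):
1. the lid is fully shut while the lever is still open (value of joint lid below 0.05 rad and value of joint latch below 0.4 rad), for 0.2 s.
2. the lever has snapped over into its locked position (value of joint latch above 1.68 rad and value of joint lid below 0.05 rad), for 0.2 s.
At the end, for the whole second after the job is handed in: Lid within 0.05 rad of shut, lever within 0.13 rad of its locked stop (1.81 rad), box level, at rest and within 30 mm of where it began, the four bystanders upright and within 30 mm of where they began (all of step 2 and distance of each of med_box, pill_bottle, water_bottle, tumbler, pressure_monitor from where it was at the start of the episode below 0.03 m and angle between med_box's own z axis and vertical below 0.05 rad and linear speed of med_box below 0.02 m/s and angle between each of pill_bottle, water_bottle, tumbler, pressure_monitor's own z axis and vertical below 0.1 rad); the robot touches nothing.
It fails at once if the lever is flipped over before the lid is shut (value of joint latch above 0.8 rad and value of joint lid above 0.1 rad).
It fails at once if the box is lifted, tipped or shoved more than 30 mm (height (world z) of med_box above 0.012 m or angle between med_box's own z axis and vertical above 0.15 rad or distance of med_box from where it was at the start of the episode above 0.03 m).
It fails at once if a bystander is lifted, knocked over or moved more than 30 mm (distance of any of pill_bottle, water_bottle, tumbler, pressure_monitor from where it was at the start of the episode above 0.03 m or height (world z) of any of pill_bottle, water_bottle, tumbler, pressure_monitor above 0.015 m or angle between any of pill_bottle, water_bottle, tumbler, pressure_monitor's own z axis and vertical above 0.5 rad).
It also fails if it takes over 38 s, if anything falls off the work surface, if the arm or the gripper's body presses on something with over 40 N, if the wrist force passes 120 N, or if a joint passes its speed limit or range.

### The arm

A 7-joint arm with a two-finger parallel gripper is mounted at the origin on the work surface. World frame = base frame: x ahead of the robot, y to its left, z up, the work surface at z = 0. Lengths are in mm, angles in rad, forces in N, time in s.
With the tool pointing down it reaches from about 400 to 875 mm from the base axis. Payload 4.4 kg.
Tool frame: the origin (TCP) lies midway between the tips of the shut fingers; the grasp point (between the pads) lies grasp_offset behind it (grasp_offset is the distance from the TCP to the grasp point, in mm); z points along the fingers, y is the line along which they close (so a half turn about z gives the same grasp; the last joint's range is limited). The gripper opens to 85 mm and grips with 20 to 120 N. Pads are 22 mm wide; open, the fingers measure 114 mm over their backs; the gripper's body (76 mm by 85 mm) begins 54 mm behind the grasp point. The pads swing forward as they close: fully open they stand 13 mm farther back than shut.
Start: joints at [1.283, 0.628, 0.038, 1.517, -0.027, 0.996, -0.02], TCP at [143.018, -634.085, 231.313] pointing down, gripper open.
Joint ranges: [-3.06, 3.06], [-0.37, 2.12], [-1.25, 1.32], [0.18, 2.47], [-1.1, 4.24], [0.23, 1.98], [-2.94, 2.94]. Speed limits (rad/s): [2.57, 2.57, 3.14, 3.14, 3.14, 3.14, 3.14].

### API

Orientations are given as [roll, pitch, yaw] about the fixed x, y, z axes, in that order (R = Rz(yaw) Ry(pitch) Rx(roll)).
In Python, from cell import * gives the robot as it stands. The module is installed in compiled form; this text tells all that it offers.
- The arm moves only by the shell command python3 -m jog 'ROWS'. ROWS is a JSON object of lists of equal length, an entry for each row: "angular": the turn, a rotation vector about the tool's x, y, z in degrees, a list of three; "travel": the shift along the tool's x, y, z in cm, a list of three; "fingers": the closure, from 0 (fully open) to 1 (shut). In form: {"angular": [[rx, ry, rz], ...], "travel": [[tx, ty, tz], ...], "fingers": [fingers, ...]}. A call has 1 to 5 rows; each row is the pose to reach, as a shift and turn from the pose commanded when the call began, along the tool's axes at that moment; what a row does not reach only later rows make up. A row lasts 1/8 s, in which the tool goes at most 62.5 mm and 10.7 degrees, less where a joint would pass 70% of its speed; a pose out of reach is approached as far as the arm can. A call with a gripper value outside its range is refused whole. The fingers move at their own pace and stop on an object; the grip force is fixed at half the most. Time passes only in rows, so rows that repeat a pose let the fingers close. It gives the time, the measured TCP pose, the force and the opening at its end, in the units of the state.
- read_state(): the state, without advancing time (a new reading comes with each control period).
- get_image(name): name is "scene" or "side" or "wrist"; returns the picture (420x560x3 uint8, red, green, blue); there is no depth.
- camera_model(name): a dict with "mtx" (3x3 intrinsics, pixels), "T" (4x4, takes a point from camera to world coordinates). Camera axes: x right, y down, z forward; pixel columns grow to the right and rows downward; lengths in mm; the calibration is good to about 2 mm. A picture is of the moment at which its call begins: read the wrist's pose just before it. camera_model takes no time and is no camera call; for the wrist camera it gives the pose at the moment of the call.
- finish_job(): hands the job in, once; it reports no verdict.
The state is a dict: "clock": time; "qpos": joint angles; "qd": joint speeds; "tau": joint torques, N m; "eef_pos": TCP position; "tool_rot": TCP orientation; "force": force on the tool from outside, world axes, zero at the start; "torque": the same for the moment, N m; "width": finger opening in mm.
Only numpy, scipy, OpenCV 4.12 (cv2) and the standard library are available. Lean on these libraries where they do the work, as an engineer would, in place of code of your own. Each camera call takes 0.05 s, during which the arm holds its last target. There are 200 camera calls.

## Working session

There is one attempt and no reset: what is moved stays moved. The work goes in short steps, Python scripts to look and compute and a shell command to move; the robot and the scene stay as the last step left them, time stands still between calls to the robot, and variables do not carry over. Pictures are saved under pics/ and viewed, on a budget of 10 in all, crops included, one or two more only if the job needs it, and the job is handed in when it is done.

```bash
mkdir -p pics
python3 - <<'E'
from cell import *
import cv2,numpy as np
s=read_state();print({k:np.round(v,3).tolist() for k,v in s.items()})
for n in("scene","side"):
    cv2.imwrite(f"pics/{n}0.png",cv2.cvtColor(get_image(n),cv2.COLOR_RGB2BGR))
    c=camera_model(n);print(n,np.round(c["mtx"],1).tolist(),np.round(c["T"],3).tolist())
E
```

```text
{'clock': 0.0, 'qpos': [1.283, 0.629, 0.038, 1.518, -0.027, 0.996, -0.02], 'qd': [-0.001, -0.001, -0.001, 0.001, 0.001, 0.0, 0.002], 'tau': [0.001, -56.341, 1.226, -19.345, 0.011, 0.011, -0.0], 'eef_pos': [142.887, -633.445, 230.386], 'tool_rot': [-3.14, 0.0, 0.222], 'force': [0.258, 0.962, 0.85], 'torque': [-0.034, 0.023, -0.061], 'width': 85.476}
scene [[421.4, 0.0, 280.9], [0.0, 421.4, 215.3], [0.0, 0.0, 1.0]] [[-0.801, 0.508, -0.318, 852.484], [0.599, 0.678, -0.425, 446.181], [-0.0, -0.531, -0.847, 838.73], [0.0, 0.0, 0.0, 1.0]]
side [[386.4, 0.0, 278.3], [0.0, 386.4, 213.4], [0.0, 0.0, 1.0]] [[-0.781, -0.48, 0.399, 271.502], [-0.624, 0.601, -0.499, 453.556], [-0.0, -0.639, -0.769, 723.258], [0.0, 0.0, 0.0, 1.0]]
```

View pics/scene0.png

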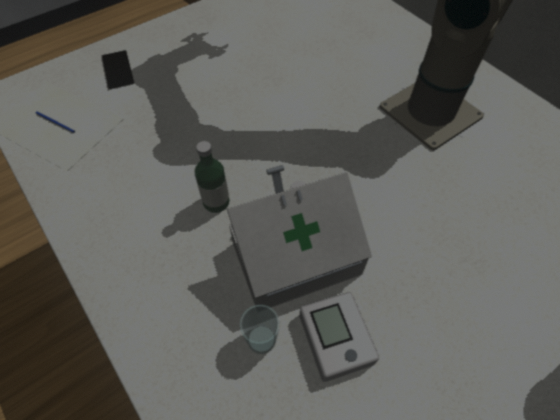

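View pics/side0.png

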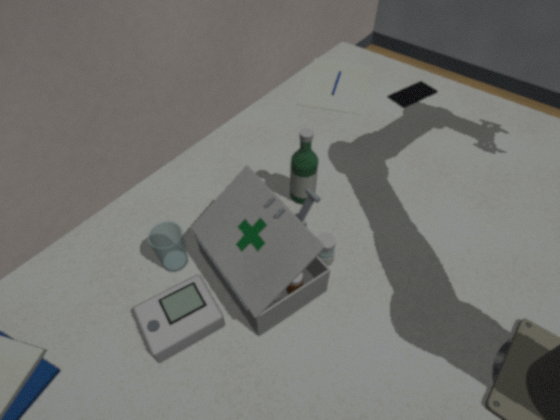

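The scene view shows the lid raised, with the latch on its far side at (276,170). The lid corners are near (228,207), (348,174), (370,257) and (254,297). The side view confirms the lid is half open, with the pill bottle at (326,248). I'll zoom in for exact corners.

Run:
```python
import cv2,numpy as np
a=cv2.imread("pics/scene0.png")[150:320,210:390];b=cv2.imread("pics/side0.png")[155:340,180:350]
f=lambda i:cv2.convertScaleAbs(cv2.resize(i,None,fx=2.3,fy=2.3,interpolation=cv2.INTER_CUBIC),alpha=1.6)
A,B=f(a),f(b);h=max(len(A),len(B))
P=lambda i:cv2.copyMakeBorder(i,0,h-len(i),0,0,cv2.BORDER_CONSTANT)
o=np.hstack([P(A)[:, :405],P(B)[:, :391]]);print(o.shape,A.shape);cv2.imwrite("pics/z.png",o)
```

```text
(425, 796, 3) (391, 414, 3)
```

View pics/z.png

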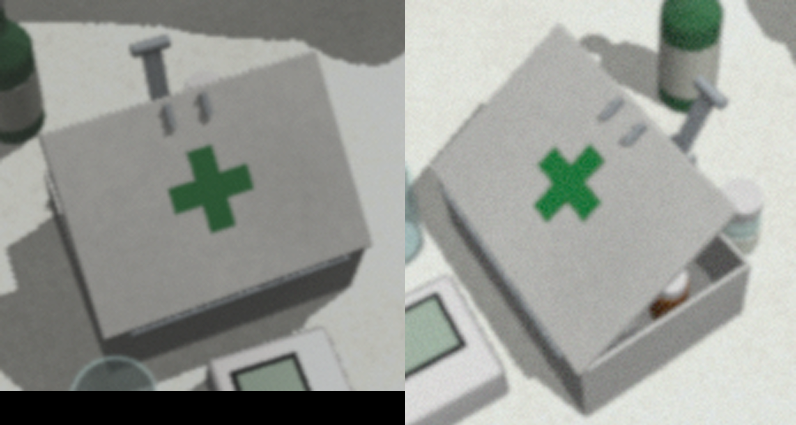

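Matching corners are visible in both views, so I'll fit box x, y, yaw, lid and latch angles jointly.

```bash
cat > h.py <<'E'
from cell import *
import cv2,numpy as np
from scipy.optimize import least_squares
from scipy.spatial.transform import Rotation as R
def proj(n,P):
    c=camera_model(n);q=(np.asarray(P,float)-c["T"][:3,3])@c["T"][:3,:3];q=q@c["mtx"].T;return q[...,:2]/q[...,2:]
def ray(n,uv,z):
    c=camera_model(n);d=c["T"][:3,:3]@np.linalg.solve(c["mtx"],[*uv,1]);o=c["T"][:3,3];return np.round(o+d*(z-o[2])/d[2],1)
def lidp(x,r,h,a): # x, dist from hinge, height above inner face
    return [x,85-r*np.cos(a)+h*np.sin(a),86+r*np.sin(a)+h*np.cos(a)]
def lev(a): return [0,-96+70*np.sin(a-.5),100+70*np.cos(a-.5)]
def W(p,P): return np.asarray(P)@R.from_euler('z',p[2]).as_matrix().T+[p[0],p[1],0]
E
python3 - <<'E'
from h import *
sc=[(227.4,209.6),(347.4,173),(370.9,256.5),(255.2,297),(275.7,170)]
si=[(247,165.4),(324.3,246.7),(257,316.7),(190.9,229.8),(312.2,194.6),(329.1,270.2),(327,291),(258.7,335)]
def f(p):
    L=[lidp(122,174,9,p[3]),lidp(-122,174,9,p[3]),lidp(-122,0,9,p[3]),lidp(122,0,9,p[3]),lev(p[4])]
    S=L+[[-120,-85,85],[-120,-85,0],[-120,85,0]]
    return np.r_[(proj("scene",W(p,L))-sc).ravel(),(proj("side",W(p,S))-si).ravel()]
r=least_squares(f,[480,-50,0,.5,0],loss='soft_l1');p=r.x
print(np.round(p,3));print(np.round(f(p).reshape(-1,2),1).tolist())
print("edge",W(p,lidp(0,174,9,p[3])),"pivot",W(p,[0,-96,100]),"lev",W(p,lev(p[4])),'hinge',W(p,[0,85,86]))
print("water",ray("scene",(214,205),0),"pilltop",ray("side",(327,237.6),75),"tumbler rim",ray("scene",(259,318),100),"mon",ray("scene",(338,333),50))
E
```

```text
[576.092 134.976  -6.564 -55.979 458.689]
[[-0.4, -1.7], [-0.6, -2.2], [1.7, -1.0], [0.2, 0.2], [-0.1, -0.7], [-0.1, -0.4], [0.3, -0.1], [-2.8, 1.4], [-1.4, -2.9], [-0.3, 0.3], [1.3, -0.7], [-0.8, -0.0], [-0.6, 1.8]]
edge [560.40161159  80.53607063 187.44253714] pivot [549.50587685  42.73082938 100.        ] lev [540.50023946  11.4837128  161.98803272] hinge [599.63108273 216.65168419  86.        ]
water [647.7 -93.8   0. ] pilltop [488.   21.2  75. ] tumbler rim [736.7 225.9 100. ] mon [626.6 323.6  50. ]
```

```bash
python3 -m jog '{"angular":[[0,0,10],[0,0,20],[0,0,28.8],[0,0,28.8],[0,0,28.8]],"travel":[[4,-4.4,-3],[8,-8.8,-4],[12,-13.2,-4],[16,-17.6,-4],[20,-22,-4]],"fingers":[1,1,1,1,1]}'
cat > rel.py <<'E'
from h import *
import sys
p=[576.1,135,-.281]
# args: target in box frame mm -> tool-frame cm shift, turn deg about tool z
s=read_state();t=W(p,[float(v) for v in sys.argv[1:4]]);M=R.from_euler('xyz',s["tool_rot"])
print("tcp",np.round(s["eef_pos"],1),"rot",np.round(s["tool_rot"],3),"target",np.round(t,1),"travel cm",np.round(M.inv().apply(t-s["eef_pos"])/10,2),"F",np.round(s["force"],1),"t",s["clock"],"w",s["width"])
D=R.from_euler('xyz',[np.pi,0,p[2]]);print("turn",np.round(np.degrees((M.inv()*D).as_rotvec()),1))
E
python3 rel.py 0 -30 250
```

```text
clock: 0.72
eef_pos: [290.5, -373.5, 271.2]
tool_rot: [-3.141, -0.0, -0.281]
force: [1.7, -0.1, 0.6]
width: 0.2
tcp [ 290.5 -373.5  271.2] rot [-3.141 -0.    -0.281] target [567.8 106.2 250. ] travel cm [ 13.35 -53.77   2.13] F [ 1.7 -0.1  0.6] t 0.725 w 0.1613943142600587
turn [-0. -0.  0.]
```

```bash
python3 -m jog '{"angular":[[0,0,0],[0,0,0],[0,0,0],[0,0,0],[0,0,0]],"travel":[[1.3,-5.5,0],[2.6,-11,0],[3.9,-16.5,0],[5.2,-22,0],[6.5,-27.5,0]],"fingers":[1,1,1,1,1]}'
python3 -m jog '{"angular":[[0,0,0],[0,0,0],[0,0,0],[0,0,0],[0,0,0]],"travel":[[1.5,-5.5,0],[3,-11,0],[4.5,-16.5,0],[5.8,-22,0],[6.7,-26,0]],"fingers":[1,1,1,1,1]}'
python3 rel.py 0 -30 190
```

```text
clock: 1.35
eef_pos: [429.0, -127.6, 271.3]
tool_rot: [3.141, -0.0, -0.281]
force: [1.1, -0.8, -0.2]
width: 0.1
clock: 1.98
eef_pos: [565.4, 104.8, 270.9]
tool_rot: [-3.141, 0.001, -0.279]
force: [-0.1, -0.0, 0.2]
width: 0.2
tcp [565.4 104.8 270.9] rot [-3.141e+00  1.000e-03 -2.790e-01] target [567.8 106.2 190. ] travel cm [ 0.19 -0.2   8.09] F [-0.1 -0.   0.2] t 1.975 w 0.20730545868264494
turn [-0.   0.   0.1]
```

```bash
python3 -m jog '{"angular":[[0,0,0],[0,0,0],[0,0,0],[0,0,0],[0,0,0]],"travel":[[0.2,-0.2,5],[0.2,-0.2,9],[0.2,-0.2,10],[0.2,-0.2,11],[0.2,-0.2,12]],"fingers":[1,1,1,1,1]}'
python3 -m jog '{"angular":[[0,0,0],[0,0,0],[0,0,0],[0,0,0],[0,0,0]],"travel":[[0,0,1],[0,0,2],[0,0,3],[0,0,4],[0,0,4.6]],"fingers":[1,1,1,1,1]}'
python3 rel.py 0 -30 95
```

```text
clock: 2.6
eef_pos: [568.5, 103.3, 152.3]
tool_rot: [-3.14, -0.003, -0.281]
force: [0.4, 0.6, 2.3]
width: -0.4
clock: 3.22
eef_pos: [567.0, 103.2, 104.4]
tool_rot: [3.141, 0.001, -0.281]
force: [0.2, -0.4, 1.2]
width: 0.2
tcp [567.  103.2 104.4] rot [ 3.141e+00  1.000e-03 -2.810e-01] target [567.8 106.2  95. ] travel cm [-0.01 -0.31  0.94] F [ 0.2 -0.4  1.2] t 3.225 w 0.16515364945164007
turn [0. 0. 0.]
```

```bash
python3 -m jog '{"angular":[[0,0,0],[0,0,0],[0,0,0],[0,0,0]],"travel":[[0,0,0.5],[0,0,0.9],[0,0,1.1],[0,0,1.2]],"fingers":[1,1,1,1]}'
python3 - <<'E'
from h import *
cv2.imwrite("pics/side1.png",cv2.convertScaleAbs(cv2.cvtColor(get_image("side"),cv2.COLOR_RGB2BGR),alpha=1.5))
E
```

```text
clock: 3.72
eef_pos: [567.3, 103.3, 94.9]
tool_rot: [-3.141, -0.0, -0.281]
force: [-5.1, -2.4, 19.7]
width: 0.1
```

View pics/side1.png

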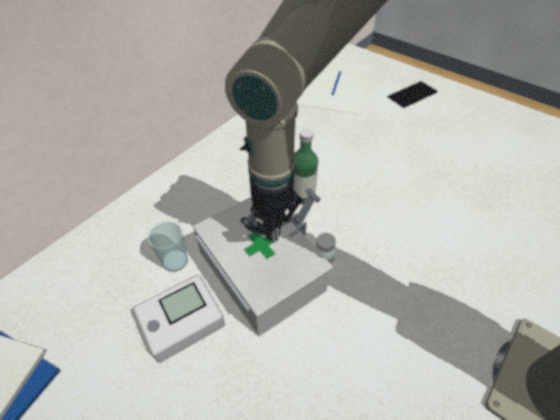

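The lid is flat on the box and pressed with 20 N (TCP z = 94.9), and the lever is still open at (312,200). Next I lift, cross over the lever and come down outside it.

```bash
python3 -m jog '{"angular":[[0,0,0],[0,0,0],[0,0,0],[0,0,0],[0,0,0]],"travel":[[0,0,0],[0,0,0],[0,0,-5],[0,0,-10],[0,0,-13]],"fingers":[1,1,1,1,1]}'
python3 -m jog '{"angular":[[0,0,0],[0,0,0],[0,0,0],[0,0,0],[0,0,0]],"travel":[[0,5,0],[0,10,0],[0,15,0],[0,15,0],[0,15,0]],"fingers":[1,1,1,1,1]}'
python3 - <<'E'
from h import *
a=get_image("scene");b=get_image("side")
f=lambda i:cv2.convertScaleAbs(cv2.cvtColor(cv2.resize(i,None,fx=2,fy=2,interpolation=cv2.INTER_CUBIC),cv2.COLOR_RGB2BGR),alpha=1.6)
cv2.imwrite("pics/z2.png",np.hstack([f(a[130:330,200:390]),f(b[140:340,170:360])]))
E
python3 rel.py 0 -178 140
```

```text
clock: 4.4
eef_pos: [568.4, 103.8, 226.1]
tool_rot: [-3.139, -0.003, -0.281]
force: [0.3, -0.3, 0.4]
width: -0.1
clock: 5.03
eef_pos: [526.1, -40.0, 223.5]
tool_rot: [-3.14, -0.001, -0.281]
force: [0.6, 0.2, -0.7]
width: 0.4
tcp [526.3 -39.  223.4] rot [-3.14  -0.    -0.278] target [526.7 -36.  140. ] travel cm [-0.04 -0.29  8.34] F [0.5 0.2 0.6] t 5.125 w -0.032432249040061804
turn [-0.1 -0.   0.2]
```

View pics/z2.png

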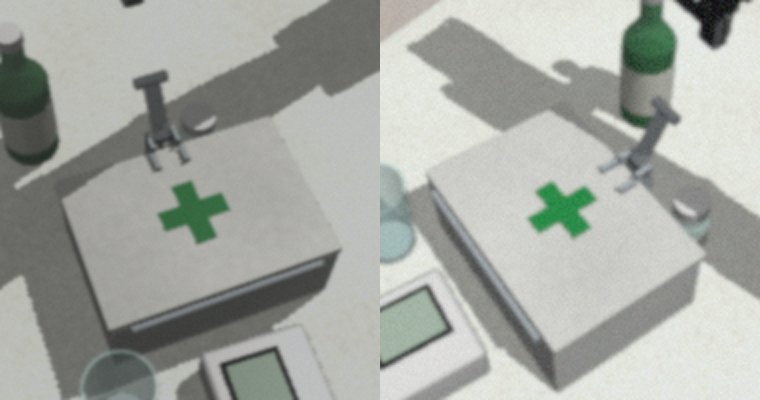

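The lid is fully shut and the lever is open, with its crossbar at the same pixels as before. The pill bottle stays below my finger height.

```bash
python3 -m jog '{"angular":[[0,0,0],[0,0,0],[0,0,0],[0,0,0],[0,0,0]],"travel":[[0,0,4],[0,0,7.8],[0,-1,7.8],[0,-2,7.8],[0,-3,7.8]],"fingers":[1,1,1,1,1]}'
python3 -m jog '{"angular":[[0,0,0],[0,0,0],[0,0,0],[0,0,0],[0,0,0]],"travel":[[0,-0.8,0],[0,-1.6,0],[0,-2.4,0],[0,-3.2,0],[0,-4,0]],"fingers":[1,1,1,1,1]}'
python3 rel.py 0 -90 145
```

```text
clock: 5.75
eef_pos: [535.7, -10.3, 146.9]
tool_rot: [-3.14, -0.003, -0.279]
force: [0.6, -0.4, 0.4]
width: -0.2
clock: 6.38
eef_pos: [545.3, 27.2, 145.2]
tool_rot: [-3.141, 0.0, -0.281]
force: [0.7, 0.3, -0.4]
width: 0.0
tcp [545.3  27.2 145.2] rot [-3.141  0.    -0.281] target [551.1  48.5 145. ] travel cm [-0.03 -2.21  0.02] F [ 0.7  0.3 -0.4] t 6.375 w 0.027768422058594734
turn [-0.  0.  0.]
```

```bash
python3 -m jog '{"angular":[[0,0,0],[0,0,0],[0,0,0],[0,0,0],[0,0,0]],"travel":[[0,-1,0],[0,-2,0],[0,-2.6,0],[0,-2.6,-4],[0,-2.6,-9]],"fingers":[1,1,1,1,1]}'
python3 -m jog '{"angular":[[0,0,0],[0,0,0],[0,0,0],[0,0,0]],"travel":[[0,5,0],[0,10,0],[0,12,0],[0,12,0]],"fingers":[1,1,1,1]}'
python3 - <<'E'
from h import *
a=get_image("scene");b=get_image("side")
f=lambda i:cv2.convertScaleAbs(cv2.cvtColor(cv2.resize(i,None,fx=2,fy=2,interpolation=cv2.INTER_CUBIC),cv2.COLOR_RGB2BGR),alpha=1.6)
cv2.imwrite("pics/z3.png",np.hstack([f(a[130:330,200:390]),f(b[140:340,170:360])]))
p=[576.1,135,-.281]
for g in(0,1.81):print(g,proj("scene",W(p,lev(g))),proj("side",W(p,lev(g))))
E
```

```text
clock: 7.0
eef_pos: [551.5, 51.6, 235.4]
tool_rot: [3.14, 0.003, -0.281]
force: [-0.1, 0.2, 0.7]
width: -0.3
clock: 7.5
eef_pos: [518.7, -65.5, 235.5]
tool_rot: [3.141, -0.0, -0.285]
force: [-0.2, -0.1, 0.2]
width: -0.1
0 [275.47465511 169.07004502] [312.26239116 194.84339855]
1.81 [293.23810775 219.81735936] [270.25266927 231.87679637]
```

View pics/z3.png

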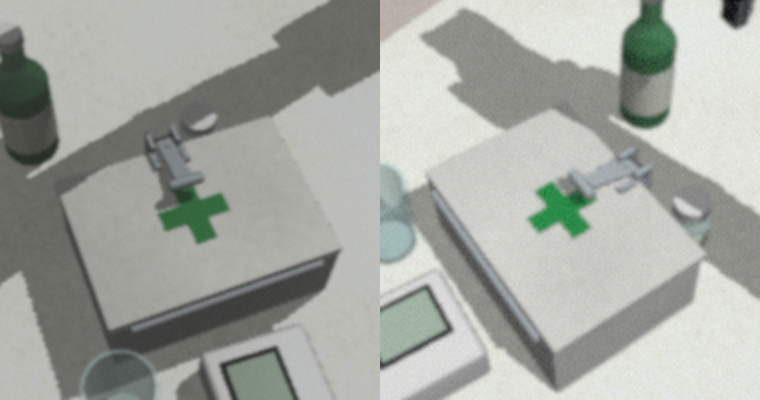

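The crossbar is at (293.5,220.5) in the scene view and (269.5,231.5) in the side view. Both are within 1 px of the prediction for 1.81 rad. The box and its neighbours haven't moved, and the gripper is clear.

```bash
python3 -m jog '{"angular":[[0,0,0],[0,0,0],[0,0,0]],"travel":[[0,0,0],[0,0,0],[0,0,0]],"fingers":[1,1,1]}'; python3 -c "
from cell import *
print(finish_job())"
```

```text
clock: 7.98
eef_pos: [519.2, -63.2, 235.2]
tool_rot: [-3.142, 0.0, -0.28]
force: [0.2, -0.3, 0.3]
width: 0.4
the job is handed in; nothing more can be done
None
```

The medicine box is closed and latched, and I handed the job in at about 8 s of the 38 s allowed. `finish_job` reports no verdict.

- **Lid:** I pushed it down with the shut fingers until it sat flat. The fingertips ended at z = 94.9 mm with about 20 N, against a shut lid top of 95 mm. The lever was still open at that point.
- **Latch:** I pushed the lever over from outside, and it snapped across. In the last pictures its crossbar lay within about 1 px of where the locked position (1.81 rad) should appear, in both views.
- **Surroundings:** by eye, the box and the bystanders in view (pill bottle, water bottle, and the visible parts of the tumbler and monitor) had not moved between the pictures before and after the latch push. I did not measure their final positions. The gripper ended clear, reading about zero force.

No check failed. The only mismatch was up to 3 px at some corners in the first fit of the box pose, which did not affect the pushes.

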